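# Load the pop-up hand-out lift and latch it down

## Robot

A 7-joint arm with a two-finger parallel gripper is mounted at the origin on a cart in front of the work surface, level with it; the furniture and walls round the work are solid. World frame = base frame: x ahead of the robot, y to its left, z up, the work surface at z = 0. Lengths are in m, angles in rad, forces in N, time in s.
With the tool pointing down it reaches from about 0.425 to 0.875 m from the base axis. Payload 4.7 kg.
Tool frame: the origin (TCP) lies at the very end of the fingers, on their centre line; the grasp point (between the pads) lies 19 mm behind it; z points along the fingers, y is the line along which they close (so a half turn about z gives the same grasp; the last joint's range is limited). The gripper opens to 87 mm and grips with 3 to 60 N. Pads are 19 mm wide; open, the fingers measure 117 mm over their backs; the gripper's body (75 mm by 190 mm) begins 51 mm behind the grasp point.
Start: joints at [-1.2, 0.321, -0.07, 1.45, 0.023, 1.371, -0.057], TCP at [0.227, 0.609, 0.223] pointing down, gripper open.
Joint ranges: [-2.86, 2.86], [-0.3, 2.09], [-1.38, 1.24], [0.06, 2.45], [-1.56, 4.7], [0.09, 2.05], [-2.69, 2.69]. Speed limits (rad/s): [2.57, 2.57, 3.14, 3.14, 3.14, 3.14, 3.14].

## Interface

Orientations are given as a rotation vector (axis times angle).
In Python, from bench import ctrl gives the robot as it stands.
- The arm moves only by the shell command python3 -m jog 'ROWS' [FORCE]. ROWS is JSON, a list that holds one entry, the list of rows, each a list of 7 numbers: the shift along the tool's x, y, z in mm, then the turn, a rotation vector about the tool's x, y, z in degrees, then the finger opening in mm, from 0 to 87. A call has 1 to 10 rows; each row is the pose to reach, as a shift and turn from the pose commanded when the call began, along the tool's axes at that moment; what a row does not reach only later rows make up. A row lasts 1/10 s, in which the tool goes at most 50 mm and 8.59 degrees, less where a joint would pass 70% of its speed; a pose out of reach is approached as far as the arm can. A call with a gripper value outside its range is refused whole. The fingers move at their own pace and stop on an object; FORCE is the grip in N (left out, the last holds). Time passes only in rows, so rows that repeat a pose let the fingers close. It gives the time, the measured TCP pose, the force, the opening and the grip force at its end, in the units of the state.
- ctrl.get_state(): the state, without advancing time (a new reading comes with each control period).
- ctrl.get_image(name): name is "side" or "top" or "wrist"; returns a dict with "image" (480x640x3 uint8, red, green, blue), "depth" (480x640 float32, m along the optical axis (not along the pixel's ray), 0 where there is no reading), "fov_y" (degrees; the focal length in pixels is half the picture's height over the tangent of half this angle, whatever the lens; pixels are square), "cx", "cy" (the principal point, pixels), "rvec" (rotation vector, rad) and "tvec" (3), from world to camera coordinates, as OpenCV has them. Camera axes: x right, y down, z forward; pixel columns grow to the right and rows downward; lengths in m; the calibration is good to about 2 mm. A picture is of the moment at which its call begins.
- ctrl.close_job(): hands the job in; it is judged then, once.
The state is a dict: "time": time; "joint_positions": joint angles; "qd": joint speeds; "joint_torque": joint torques, N m; "position": TCP position; "tool_rot": TCP orientation; "ft_force": force on the tool from outside, world axes, zero at the start; "torque": the same for the moment, N m; "grip_width": opening from 0.0 (shut) to 1.0 (fully open); "grip_force": force on a finger pad.
Only numpy, scipy, OpenCV 4.12 (cv2) and the standard library are available. Lean on these libraries where they do the work, as an engineer would, in place of code of your own. Each camera call takes 0.05 s, during which the arm holds its last target. There are 200 camera calls.

## Task

Load the order into the sprung hand-out lift: lay the magenta-banded carton flat on its metal platform and stand the small white bottle with the dark red label upright beside it, clear of the rim, while the platform is up. Then press gently down on the carton until the platform meets its rubber buffer, hold it there until the slow catch has engaged, and let go so that the platform stays down with both still in place. Do not crush the carton or the bottle, and leave the blue-banded carton and the brown bottle where they are.

Things in the scene. Friction and masses are not known exactly. Their poses are not given: they have to be found in the camera images.
- housing: Fixed white box of the lift with a blue front band. Origin at the worktop under the centre of its open well; z up. The box spans x -75 to +105, y -92 to +92 mm, rim at z 95 mm; the well spans x -63 to +63, y -78 to +78 mm. The thick rear part (x over 63 mm) holds the catch.
- lift: Aluminium platform in the well, 120 mm (x) by 150 mm (y), axes as the housing's. Origin: centre of its top face, at z 93 mm of the housing when empty; it moves only up and down. Its spring gives 1 mm per 0.18 N: the order's weight sinks it 2 to 8 mm, pressing it to the buffer takes 3 to 8 N. Things must lie wholly over it or they catch on the rim. Over 30 N on carton or bottle crushes it.
- well_floor (a point): Foot of the rubber buffer under the platform, on the housing's axis. The buffer's height is set anew each time and must be felt: the platform latches 22 to 44 mm below its empty height, and meets the buffer 2 mm lower still; each further mm then adds about 12 N. Press slowly: the damped catch drags a little on the way (3 N at 35 mm/s). A total push of 12 to 20 N holds it right.
- catch_cover (a point): Centre of the blue plate on top of the housing's rear part, over the catch (nothing to press). The catch is damped: held at the buffer it engages within 2 s, and its red tab at the back, pushed out some 7 mm, is home again. Eased off, the platform then rises only 2 to 5 mm and stays; let go too soon, it comes right up and can be pressed again.
- carton_centre (a point): Centre (half-way up) of the magenta-banded white carton, loose, 53 mm along its x, 88 mm along its y, 26 mm high along z; starts lying flat on the worktop; about 40 g.
- bottle_centre (a point): Centre (half-way up) of the small white screw-cap bottle with white cap and dark red label, loose, 42 mm diameter, 66 mm high along z (the body 52 mm, the cap 36 mm wide above); starts upright; about 90 g.
- magenta_carton: The magenta-banded carton; origin at the centre of its underside, axes as its centre point.
- white_bottle: The small white bottle; origin at the centre of its underside.
- blue_centre (a point): Centre of the loose blue-banded carton, 61 x 105 x 28 mm (x, y, z): not part of the order, leave alone.
- brown_centre (a point): Centre of the loose brown bottle with white cap, 44 mm diameter, 100 mm high: not part of the order, leave alone.
Mind the look-alikes: they are no part of the job. Leave any green or pink look-alike of the white_bottle alone.

How it is judged:
On the way, in this order (a step that is already met when the one before it is completed fails the run):
1. carton lying flat and bottle upright on the raised platform, both let go (x of carton_centre in the frame of lift between -0.06 and 0.06 m and y of carton_centre in the frame of lift between -0.075 and 0.075 m and z of carton_centre in the frame of lift between 0.007 and 0.019 m and angle between each of carton_centre, bottle_centre's own z axis and vertical below 0.15 rad and x of bottle_centre in the frame of lift between -0.06 and 0.06 m and y of bottle_centre in the frame of lift between -0.075 and 0.075 m and z of bottle_centre in the frame of lift between 0.026 and 0.04 m and z of lift in the frame of housing above 0.08 m and contact force between the fingers and magenta_carton below 0.1 N and contact force between the fingers and white_bottle below 0.1 N), for 0.2 s.
2. platform pressed down by a push on the carton (z of lift in the frame of housing below 0.075 m and contact force between the fingers and magenta_carton above 2 N), for 0.2 s.
At the end, for the whole second after the job is handed in: The platform stays latched by itself at least 18 mm below its raised height, at rest; on it the magenta carton lies flat and the white bottle stands upright (each within about 8 degrees), their centres within 60 mm (x) and 75 mm (y) of the platform's centre (x of carton_centre in the frame of lift between -0.06 and 0.06 m and y of carton_centre in the frame of lift between -0.075 and 0.075 m and z of carton_centre in the frame of lift between 0.007 and 0.019 m and angle between each of carton_centre, bottle_centre's own z axis and vertical below 0.15 rad and x of bottle_centre in the frame of lift between -0.06 and 0.06 m and y of bottle_centre in the frame of lift between -0.075 and 0.075 m and z of bottle_centre in the frame of lift between 0.026 and 0.04 m and z of lift in the frame of housing below 0.075 m and linear speed of lift below 0.01 m/s and linear speed of each of magenta_carton, white_bottle below 0.02 m/s); the robot touches nothing.
It fails at once if carton pressed against the platform with over 30 N (contact force between magenta_carton and lift above 30 N).
It fails at once if bottle pressed against the platform with over 30 N (contact force between white_bottle and lift above 30 N).
It fails at once if blue carton moved over 40 mm (distance of blue_centre from where it was at the start of the episode above 0.04 m).
It fails at once if brown bottle moved over 40 mm (distance of brown_centre from where it was at the start of the episode above 0.04 m).
It also fails if it takes over 72 s, if anything falls off the work surface, if the arm or the gripper's body presses on something with over 40 N, if the wrist force passes 120 N, or if a joint passes its speed limit or range.

## Working session

There is one attempt and no reset: what is moved stays moved. The work goes in short steps, Python scripts to look and compute and a shell command to move; the robot and the scene stay as the last step left them, time stands still between calls to the robot, and variables do not carry over. Pictures are saved under pics/ and viewed, at most 10 in all, crops included, and the job is handed in when it is done.

```bash
mkdir -p pics; ls
cat > h.py <<'E'
import numpy as np, cv2
from bench import ctrl
def cap(n,save=None):
    d=ctrl.get_image(n)
    if save: cv2.imwrite('pics/'+save,cv2.cvtColor(d['image'],cv2.COLOR_RGB2BGR))
    np.savez('/tmp/%s.npz'%n,**d); return d
def cloud(d):
    f=240/np.tan(np.radians(d['fov_y'])/2); R=cv2.Rodrigues(np.array(d['rvec'],float))[0]; t=np.array(d['tvec'],float).ravel()
    v,u=np.mgrid[0:480,0:640]; z=d['depth']
    p=np.stack([(u-d['cx'])/f*z,(v-d['cy'])/f*z,z],-1)
    P=(p-t)@R; P[z==0]=np.nan; return P
E
python3 - <<'E'
from h import *
a=cap('top','t0.png');b=cap('side','s0.png')
s=ctrl.get_state();print(s)
for d in(a,b):print(d['fov_y'],d['rvec'],d['tvec'])
E
```

```text
pics
{'time': 0.1, 'joint_positions': array([-1.19987243,  0.32174925, -0.07011818,  1.45153468,  0.02262213,
        1.3708298 , -0.0569175 ]), 'qd': array([ 0.00011162, -0.00231664, -0.00110836, -0.00228731,  0.00021884,
       -0.00170664,  0.00133238]), 'joint_torque': array([-7.29595940e-04, -4.92574489e+01, -4.06234162e-01, -3.13397992e+01,
       -6.42161351e-02,  3.95780266e-02,  9.15599594e-05]), 'position': array([0.22690452, 0.60857719, 0.22158012]), 'tool_rot': array([-5.57421280e-01, -3.09153680e+00,  2.70401042e-03]), 'ft_force': array([ 0.09102431, -0.49429885,  0.0968913 ]), 'torque': array([-0.01716563, -0.02058273, -0.01022198]), 'grip_force': 0.0, 'grip_width': 0.9972618033241182}
53.02579476507285 [ 2.19045224 -2.14045513  0.05243332] [-0.10159047  0.51747794  0.91298896]
53.81503257632538 [ 1.68608755 -2.06086181  0.66199566] [-0.0100311   0.51621284  0.64109977]
```

View pics/t0.png

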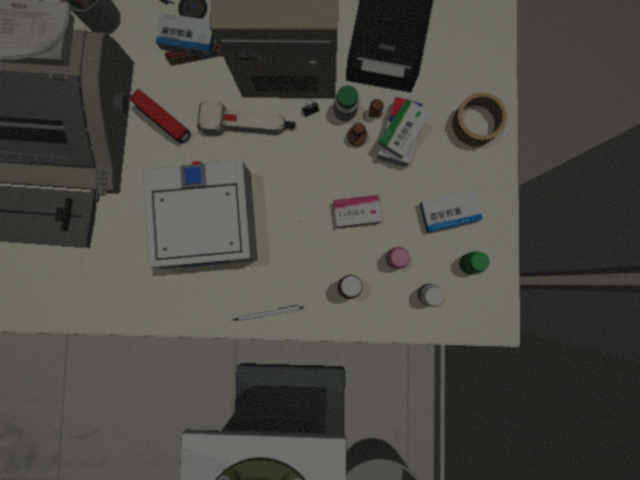

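View pics/s0.png

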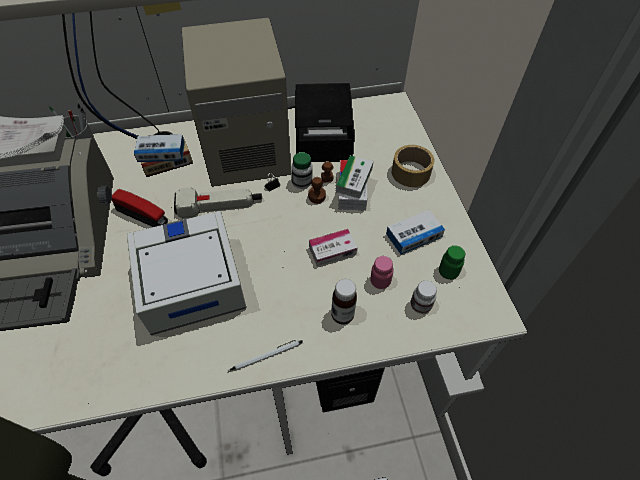

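The top view shows the lift at (198,213), magenta carton at (357,211), white bottle cap at (431,295) and brown bottle at (350,287). The blue carton is at (451,213), with pink and green look-alikes at (398,258) and (474,262). Next I'll measure these.

Run:
```python
from h import *
for n in('top','side'):
    d=dict(np.load('/tmp/%s.npz'%n)); P=cloud(d); im=d['image']
    if n=='top': rois=dict(lift=(140,155,262,272),carton=(322,185,392,236),bottle=(412,276,450,314),brown=(332,268,370,306),pink=(380,240,416,276),blue=(410,185,490,240))
    else: rois=dict(lift=(120,205,250,335),carton=(300,222,365,270),bottle=(405,275,442,318),brown=(325,275,362,328))
    for k,(a,b,c,e) in rois.items():
        Q=P[b:e,a:c].reshape(-1,3); z=Q[:,2]; h=np.nanpercentile(z,97)
        m=np.abs(z-h)<0.006
        T=Q[m]; r=cv2.minAreaRect(T[:,:2].astype(np.float32)*1000)
        print(n,k,'top z %.3f'%np.median(T[:,2]),'rect mm',np.round(r[0],1),np.round(r[1],1),round(r[2],1),'mean',np.round(T.mean(0),4),m.sum())
    hsv=cv2.cvtColor(im,cv2.COLOR_RGB2HSV)
    m=cv2.inRange(hsv,(105,120,60),(125,255,255))>0
    x0,y0,x1,y1=rois['lift']; mm=np.zeros_like(m); mm[y0:y1,x0:x1]=m[y0:y1,x0:x1]
    print('blue px',np.round(np.nanmedian(P[mm],0),3))
big=cv2.imread('pics/s0.png')[265:330,320:460]; cv2.imwrite('pics/c0.png',cv2.resize(big,None,fx=4,fy=4,interpolation=2))
```

```text
top lift top z 0.093 rect mm [564.  123.1] [180.  184.6] 6.5 mean [0.5641 0.1224 0.0935] 9076
top carton top z 0.025 rect mm [ 585.2 -172. ] [52.7 87.6] 7.7 mean [ 0.5849 -0.172   0.0255] 1209
top bottle top z 0.066 rect mm [ 424.8 -310.6] [33.8 33.6] 32.8 mean [ 0.4253 -0.3106  0.0658] 293
top brown top z 0.099 rect mm [ 439.7 -158.8] [35.1 35.2] 1.3 mean [ 0.4398 -0.1591  0.0986] 340
top pink top z 0.066 rect mm [ 494.4 -248.6] [33.1 32.8] 2.4 mean [ 0.4944 -0.2484  0.0655] 288
top blue top z 0.027 rect mm [ 588.7 -352.5] [ 60.2 106. ] 14.2 mean [ 0.5885 -0.3523  0.0273] 1695
blue px [0.633 0.131 0.096]
side lift top z 0.094 rect mm [563.9 122.7] [183.5 184. ] 6.6 mean [0.5584 0.1235 0.0941] 7738
side carton top z 0.026 rect mm [ 586.  -172.7] [55.2 88.9] 8.6 mean [ 0.5847 -0.1723  0.0264] 923
side bottle top z 0.066 rect mm [ 425.6 -311.1] [33.4 34.6] 12.0 mean [ 0.425  -0.3109  0.0663] 268
side brown top z 0.099 rect mm [ 439.3 -159. ] [35.4 34.4] 79.3 mean [ 0.4387 -0.1592  0.0993] 305
blue px [0.631 0.13  0.097]
```

View pics/c0.png

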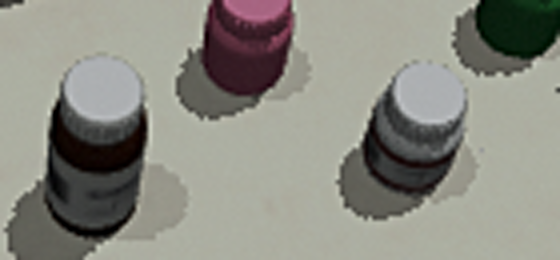

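```bash
cat > go.py <<'E'
# usage: go.py x y z yaw_of_tool_y(deg) : prints shift (mm) in tool axes and turn about tool z
import sys; from h import *
s=ctrl.get_state(); R=cv2.Rodrigues(s['tool_rot'])[0]
x,y,z,a=map(float,sys.argv[1:5])
d=R.T@(np.array([x,y,z])-s['position'])*1000
cur=np.degrees(np.arctan2(R[1,1],R[0,1])); da=(a-cur+180)%360-180
print('t',s['time'],'pos',np.round(s['position'],4),'toolY',round(cur,1),'tilt',np.round(R[:,2],3),'F',np.round(s['ft_force'],1),'w',round(s['grip_width']*87,1),'j7',round(s['joint_positions'][6],2))
print('shift',np.round(d,1),'turn z',round(-da,1))
E
python3 go.py 0.5855 -0.172 0.16 8
python3 - <<'E'
from h import *
for n in('top','side'):
    P=cloud(dict(np.load('/tmp/%s.npz'%n))).reshape(-1,3)
    for y0 in np.arange(-.4,.65,.1):
        print(n,round(y0,1),[ (round(float(np.max(q[:,2])),2) if len(q:=P[(P[:,0]>x0)&(P[:,0]<x0+.1)&(P[:,1]>y0)&(P[:,1]<y0+.1)]) else None) for x0 in(.2,.3,.4,.5,.6,.7)])
E
```

```text
t 0.1 pos [0.2269 0.6086 0.2216] toolY 69.6 tilt [-0.001 -0.002 -1.   ] F [ 0.1 -0.5  0.1] w 86.8 j7 -0.06
shift [-608.6 -606.1   62.7] turn z 61.6
top -0.4 [-0.74, 0.01, 0.07, 0.07, 0.03, 0.06]
top -0.3 [-0.74, 0.01, 0.07, 0.07, 0.06, 0.06]
top -0.2 [-0.74, 0.0, 0.1, 0.03, 0.03, 0.08]
top -0.1 [-0.74, 0.01, 0.01, 0.01, 0.02, 0.04]
top -0.0 [-0.74, 0.01, 0.1, 0.1, 0.1, 0.04]
top 0.1 [-0.74, 0.01, 0.1, 0.1, 0.1, 0.05]
top 0.2 [-0.74, 0.01, 0.1, 0.1, 0.1, 0.15]
top 0.3 [-0.74, 0.01, 0.06, 0.07, 0.1, 0.16]
top 0.4 [-0.74, 0.01, 0.01, 0.06, 0.09, 0.15]
top 0.5 [-0.74, 0.01, 0.01, 0.06, 0.08, 0.07]
top 0.6 [-0.73, None, None, None, None, None]
side -0.4 [-0.74, 0.01, 0.07, 0.07, 0.03, 0.06]
side -0.3 [-0.74, 0.0, 0.07, 0.07, 0.06, 0.07]
side -0.2 [-0.74, 0.01, 0.1, 0.03, 0.06, 0.08]
side -0.1 [-0.74, 0.01, 0.01, 0.01, 0.01, 0.04]
side -0.0 [-0.75, 0.01, 0.1, 0.1, 0.1, 0.04]
side 0.1 [None, 0.01, 0.1, 0.1, 0.1, 0.05]
side 0.2 [None, 0.01, 0.1, 0.1, 0.1, 0.15]
side 0.3 [None, 0.01, 0.06, 0.07, 0.1, 0.16]
side 0.4 [None, 0.0, 0.0, 0.06, 0.09, 0.15]
side 0.5 [None, -0.74, -0.66, -0.66, None, 0.04]
side 0.6 [None, None, -0.74, -0.74, None, None]
```

```bash
python3 -m jog '[[[-61,-61,0,0,0,6,87],[-122,-121,0,0,0,12,87],[-183,-182,0,0,0,18,87],[-244,-242,5,0,0,24,87],[-304,-303,10,0,0,30,87],[-365,-364,15,0,0,36,87],[-426,-424,20,0,0,42,87],[-487,-485,30,0,0,48,87],[-548,-545,40,0,0,54,87],[-609,-606,62,0,0,61.6,87]]]' 10; python3 go.py 0.5855 -0.172 0.16 8
```

```text
time: 1.1
position: [0.4361, 0.1535, 0.2019]
tool_rot: [-2.067, -2.365, -0.001]
ft_force: [0.4, 0.3, -0.5]
grip_width: 1.001
grip_force: 0.0
t 1.1 pos [0.4361 0.1535 0.2019] toolY 7.7 tilt [ 0.001  0.001 -1.   ] F [ 0.4  0.3 -0.5] w 87.1 j7 -0.29
shift [-342.6  104.5   41.7] turn z -0.3
```

```bash
python3 -m jog '[[[-343,104,42,0,0,0,80],[-343,104,42,0,0,0,80],[-343,104,42,0,0,0,80],[-343,104,42,0,0,0,80],[-343,104,42,0,0,0,80],[-343,104,42,0,0,0,80],[-343,104,42,0,0,0,80],[-343,104,42,0,0,0,80],[-343,104,42,0,0,0,80],[-343,104,42,0,0,0,80]]]'; python3 go.py 0.5855 -0.172 0.006 8
python3 - <<'E'
from h import *
d=cap('wrist','w1.png')
P=cloud(d); hsv=cv2.cvtColor(d['image'],cv2.COLOR_RGB2HSV)
m=(P[...,2]>.015)&(P[...,2]<.035)&(abs(P[...,0]-.585)<.06)&(abs(P[...,1]+.172)<.07)
T=P[m]; T=T[abs(T[:,2]-np.median(T[:,2]))<.004]
print(cv2.minAreaRect((T[:,:2]*1000).astype(np.float32)),np.median(T[:,2]),len(T))
E
```

```text
time: 2.1
position: [0.5858, -0.1683, 0.1594]
tool_rot: [-2.06, -2.37, -0.0]
ft_force: [-0.3, 1.6, 0.2]
grip_width: 0.922
grip_force: 0.0
t 2.1 pos [ 0.5858 -0.1683  0.1594] toolY 8.0 tilt [-0.001  0.001 -1.   ] F [-0.3  1.6  0.2] w 80.2 j7 0.54
shift [ -3.8  -0.6 153.4] turn z 0.0
((586.4800415039062, -172.53500366210938), (52.09762191772461, 88.52206420898438), 8.06734848022461) 0.025862043128489234 7127
```

```bash
python3 -m jog '[[[0,0,40,0,0,0,80],[0,0,80,0,0,0,80],[0,0,110,0,0,0,80],[0,0,110,0,0,0,80],[0,0,110,0,0,0,80]]]'; python3 go.py 0.586 -0.172 0.006 8
```

```text
time: 2.65
position: [0.5864, -0.1682, 0.0507]
tool_rot: [-2.059, -2.372, -0.001]
ft_force: [0.3, 0.4, 0.5]
grip_width: 0.915
grip_force: 0.0
t 2.65 pos [ 0.5864 -0.1682  0.0507] toolY 8.1 tilt [ 0.     0.001 -1.   ] F [0.3 0.4 0.5] w 79.6 j7 0.6
shift [-3.8 -1.  44.7] turn z 0.1
```

```bash
python3 -m jog '[[[-4,-1,20,0,0,0,80],[-4,-1,40,0,0,0,80],[-4,-1,44,0,0,0,80],[-4,-1,44,0,0,0,45],[-4,-1,44,0,0,0,45],[-4,-1,44,0,0,0,45],[-4,-1,44,0,0,0,45],[-4,-1,44,0,0,0,45],[-4,-1,44,0,0,0,45]]]' 10;  python3 go.py 0.586 -0.172 0.006 8
```

```text
time: 3.55
position: [0.5864, -0.1739, 0.0068]
tool_rot: [2.061, 2.37, 0.002]
ft_force: [-1.3, 1.1, 5.4]
grip_width: 0.602
grip_force: 10.0
t 3.55 pos [ 0.5864 -0.1739  0.0068] toolY 8.0 tilt [ 0.001  0.    -1.   ] F [-1.3  1.1  5.4] w 52.4 j7 0.64
shift [ 2.  -0.1  0.8] turn z -0.0
```

```bash
python3 -m jog '[[[0,0,-40,0,0,0,45],[0,0,-90,0,0,0,45],[0,0,-140,0,0,0,45],[0,0,-150,0,0,0,45]]]';  python3 go.py 0.555 0.083 0.17 96.5
```

```text
time: 3.95
position: [0.5888, -0.1756, 0.1622]
tool_rot: [2.057, 2.363, 0.008]
ft_force: [0.8, -0.6, 0.2]
grip_width: 0.605
grip_force: 10.0
t 3.95 pos [ 0.5888 -0.1756  0.1622] toolY 7.9 tilt [ 0.01  -0.002 -1.   ] F [ 0.8 -0.6  0.2] w 52.7 j7 0.55
shift [260.7   2.2  -8.5] turn z -88.6
```

```bash
python3 -m jog '[[[26,0,-4,0,0,-8,45],[52,0,-4,0,0,-16,45],[78,0,-4,0,0,-24,45],[104,0,-4,0,0,-32,45],[130,0,-4,0,0,-40,45],[156,0,-4,0,0,-48,45],[182,0,-4,0,0,-56,45],[208,0,-4,0,0,-64,45],[234,0,-4,0,0,-72,45],[259,0,-4,0,0,-80,45]]]';  python3 go.py 0.555 0.083 0.14 96.5
```

```text
time: 4.95
position: [0.5491, 0.0836, 0.1591]
tool_rot: [-0.047, -3.14, 0.0]
ft_force: [-0.3, -0.2, -0.3]
grip_width: 0.606
grip_force: 10.0
t 4.95 pos [0.5491 0.0836 0.1591] toolY 88.3 tilt [-0.001 -0.    -1.   ] F [-0.3 -0.2 -0.3] w 52.8 j7 1.4
shift [-6.  -0.5 19.1] turn z -8.2
```

```bash
python3 -m jog '[[[0,0,0,0,0,-8,45],[0,0,0,0,0,-8,45],[0,0,0,0,0,-8.5,45],[0,0,0,0,0,-8.5,45]]]';  python3 go.py 0.555 0.083 0.12 96.5
```

```text
time: 5.35
position: [0.5498, 0.0816, 0.1596]
tool_rot: [0.171, -3.137, 0.001]
ft_force: [0.2, 0.6, -0.6]
grip_width: 0.607
grip_force: 10.0
t 5.35 pos [0.5498 0.0816 0.1596] toolY 96.3 tilt [-0. -0. -1.] F [ 0.2  0.6 -0.6] w 52.8 j7 1.54
shift [-5.3  0.9 39.6] turn z -0.2
```

```bash
python3 -m jog '[[[-5,1,20,0,0,0,45],[-5,1,40,0,0,0,45],[-5,1,50,0,0,0,45],[-5,1,54,0,0,0,45],[-5,1,57,0,0,0,45],[-5,1,59,0,0,0,45],[-5,1,59,0,0,0,45],[-5,1,59,0,0,0,45]]]';  python3 go.py 0.555 0.083 0.0998 96.5
python3 - <<'E'
from h import *
cap('side','s2.png')
im=cv2.imread('pics/s2.png')[120:360,80:400]; cv2.imwrite('pics/c2.png',cv2.resize(im,None,fx=2.4,fy=2.4))
E
```

```text
time: 6.15
position: [0.5551, 0.0842, 0.1015]
tool_rot: [-0.177, 3.136, 0.0]
ft_force: [-0.5, -0.5, -0.3]
grip_width: 0.608
grip_force: 10.0
t 6.15 pos [0.5551 0.0842 0.1015] toolY 96.5 tilt [ 0.001  0.    -1.   ] F [-0.5 -0.5 -0.3] w 52.9 j7 1.56
shift [ 0.2 -1.2  1.7] turn z -0.0
```

View pics/c2.png

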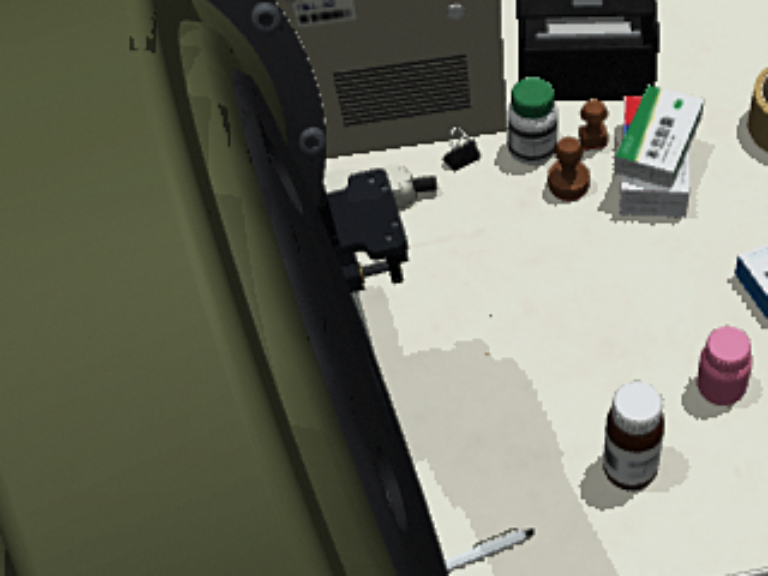

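The arm blocks the view, so this picture shows nothing of the carton. I'll set it down by height, release it, back off and check with the top camera.

```bash
python3 -m jog '[[[0,-1,1.5,0,0,0,45],[0,-1,1.5,0,0,0,45],[0,-1,1.5,0,0,0,66],[0,-1,1.5,0,0,0,66],[0,-1,1.5,0,0,0,66],[0,-1,-10,0,0,0,66],[0,-1,-50,0,0,0,66],[0,-1,-90,0,0,0,66],[0,-1,-90,0,0,0,66]]]';  python3 go.py 0.4255 -0.3107 0.18 6.5
```

```text
time: 7.1
position: [0.5587, 0.0836, 0.198]
tool_rot: [-0.176, 3.125, 0.004]
ft_force: [1.8, -0.1, -0.1]
grip_width: 0.758
grip_force: 0.0
t 7.1 pos [0.5587 0.0836 0.198 ] toolY 96.4 tilt [ 0.011  0.003 -1.   ] F [ 1.8 -0.1 -0.1] w 65.9 j7 1.54
shift [ 176.8 -376.9   15.2] turn z 89.9
```

```bash
python3 -m jog '[[[18,-38,2,0,0,8.5,70],[36,-76,4,0,0,17,70],[54,-114,6,0,0,25.5,70],[72,-152,8,0,0,34,70],[90,-190,10,0,0,42.5,70],[108,-228,12,0,0,51,70],[126,-266,14,0,0,59.5,70],[144,-304,14,0,0,68,70],[162,-342,14,0,0,76.5,70],[177,-377,14,0,0,85,70]]]';  python3 go.py 0.4255 -0.3107 0.14 6.5
python3 - <<'E'
from h import *
d=cap('top'); P=cloud(d)
m=(P[...,2]>.112)&(P[...,2]<.126)&(abs(P[...,0]-.553)<.1)&(abs(P[...,1]-.085)<.1)
T=P[m]; print(cv2.minAreaRect((T[:,:2]*1000).astype(np.float32)),np.percentile(T[:,2],[5,50,95]),len(T))
d=cap('wrist')
E
```

```text
time: 8.1
position: [0.4202, -0.3133, 0.1775]
tool_rot: [1.997, 2.424, 0.001]
ft_force: [0.8, -0.0, -0.3]
grip_width: 0.804
grip_force: 0.0
t 8.1 pos [ 0.4202 -0.3133  0.1775] toolY 11.1 tilt [ 0.001  0.    -1.   ] F [ 0.8 -0.  -0.3] w 70.0 j7 0.85
shift [ 1.5  5.6 37.5] turn z 4.6
((551.6412353515625, 82.42573547363281), (87.98431396484375, 52.933902740478516), 6.480261325836182) [0.11606914 0.11856917 0.12100811] 1516
```

```bash
python3 -m jog '[[[1,5,20,0,0,4.6,70],[1,5,60,0,0,4.6,70],[1,5,95,0,0,4.6,70],[1,5,95,0,0,4.6,70],[1,5,95,0,0,4.6,70]]]';  python3 go.py 0.4255 -0.3107 0.016 6.5
```

```text
time: 8.7
position: [0.4261, -0.3092, 0.0824]
tool_rot: [-2.083, -2.351, 0.001]
ft_force: [0.0, 0.3, -0.1]
grip_width: 0.804
grip_force: 0.0
t 8.7 pos [ 0.4261 -0.3092  0.0824] toolY 6.9 tilt [-0.001  0.    -1.   ] F [ 0.   0.3 -0.1] w 70.0 j7 0.85
shift [-1.5 -0.8 66.4] turn z 0.4
```

```bash
python3 -m jog '[[[-1.5,-1,25,0,0,0,70],[-1.5,-1,50,0,0,0,70],[-1.5,-1,66,0,0,0,70],[-1.5,-1,66,0,0,0,70],[-1.5,-1,66,0,0,0,34],[-1.5,-1,66,0,0,0,34],[-1.5,-1,66,0,0,0,34],[-1.5,-1,66,0,0,0,34],[-1.5,-1,66,0,0,0,34],[-1.5,-1,66,0,0,0,34]]]' 12;  python3 go.py 0.4255 -0.3107 0.016 6.5
```

```text
time: 9.7
position: [0.426, -0.3112, 0.0165]
tool_rot: [2.084, 2.349, 0.001]
ft_force: [0.9, 1.0, 4.8]
grip_width: 0.474
grip_force: 11.9
t 9.7 pos [ 0.426  -0.3112  0.0165] toolY 6.9 tilt [ 0.001 -0.    -1.   ] F [0.9 1.  4.8] w 41.2 j7 0.93
shift [ 0.6 -0.4  0.5] turn z 0.4
```

```bash
python3 -m jog '[[[0,0,-40,0,0,0,34],[0,0,-90,0,0,0,34],[0,0,-140,0,0,0,34],[0,0,-175,0,0,0,34],[0,0,-175,0,0,0,34]]]';  python3 go.py 0.545 0.157 0.19 6.5
```

```text
time: 10.2
position: [0.4276, -0.313, 0.1959]
tool_rot: [2.079, 2.344, 0.006]
ft_force: [0.2, -0.1, -0.5]
grip_width: 0.471
grip_force: 11.9
t 10.2 pos [ 0.4276 -0.313   0.1959] toolY 6.8 tilt [ 0.009 -0.003 -1.   ] F [ 0.2 -0.1 -0.5] w 41.0 j7 0.76
shift [452.6 172.5   5.5] turn z 0.3
```

```bash
python3 -m jog '[[[40,15,0,0,0,0,34],[85,32,0,0,0,0,34],[130,50,0,0,0,0,34],[175,67,0,0,0,0,34],[220,84,0,0,0,0,34],[265,101,0,0,0,0,34],[310,118,0,0,0,0,34],[355,135,0,0,0,0,34],[400,152,0,0,0,0,34],[440,168,0,0,0,0,34]]]';  python3 -m jog '[[[12,5,10,0,0,0,34],[12,5,20,0,0,0,34],[12,5,30,0,0,0,34],[12,5,30,0,0,0,34]]]'; python3 go.py 0.545 0.157 0.111 6.5
```

```text
time: 11.2
position: [0.5386, 0.1483, 0.1891]
tool_rot: [-2.082, -2.35, 0.003]
ft_force: [0.1, -0.3, -1.1]
grip_width: 0.469
grip_force: 11.9
time: 11.6
position: [0.5415, 0.1552, 0.1584]
tool_rot: [-2.088, -2.346, 0.007]
ft_force: [0.3, -1.0, -0.2]
grip_width: 0.473
grip_force: 11.9
t 11.6 pos [0.5415 0.1552 0.1584] toolY 6.7 tilt [-0.004 -0.003 -1.   ] F [ 0.3 -1.  -0.2] w 41.2 j7 -0.15
shift [ 1.5  3.9 47.3] turn z 0.2
```

```bash
python3 -m jog '[[[1.5,4,20,0,0,0,34],[1.5,4,35,0,0,0,34],[1.5,4,43,0,0,0,34],[1.5,4,46,0,0,0,34],[1.5,4,48,0,0,0,34],[1.5,4,48,0,0,0,34]]]'; python3 go.py 0.545 0.157 0.108 6.5
```

```text
time: 12.2
position: [0.547, 0.1603, 0.1132]
tool_rot: [2.085, 2.35, 0.001]
ft_force: [-0.5, 0.2, -1.4]
grip_width: 0.469
grip_force: 11.9
t 12.2 pos [0.547  0.1603 0.1132] toolY 6.8 tilt [ 0.001  0.    -1.   ] F [-0.5  0.2 -1.4] w 40.8 j7 -0.14
shift [-3.1 -2.4  5.2] turn z 0.3
```

```bash
python3 -m jog '[[[-3,-2,2,0,0,0,34],[-3,-2,4,0,0,0,34],[-3,-2,5,0,0,0,34],[-3,-2,5,0,0,0,34],[-3,-2,5,0,0,0,34]]]'; python3 go.py 0.545 0.157 0.108 6.5
```

```text
time: 12.7
position: [0.5452, 0.1572, 0.108]
tool_rot: [2.084, 2.35, 0.0]
ft_force: [0.1, -0.3, -0.8]
grip_width: 0.47
grip_force: 11.9
t 12.7 pos [0.5452 0.1572 0.108 ] toolY 6.9 tilt [ 0.  0. -1.] F [ 0.1 -0.3 -0.8] w 40.9 j7 -0.13
shift [-0.2 -0.2 -0. ] turn z 0.4
```

```bash
python3 -m jog '[[[0,0,2,0,0,0,34],[0,0,3,0,0,0,34],[0,0,3,0,0,0,34],[0,0,3,0,0,0,48],[0,0,3,0,0,0,60],[0,0,3,0,0,0,62],[0,0,3,0,0,0,62],[0,0,-15,0,0,0,62],[0,0,-60,0,0,0,62],[0,0,-100,0,0,0,62]]]'; python3 go.py 0.5516 0.0824 0.15 6.5;  python3 -m jog '[[[-100,0,-100,0,0,0,40],[-100,0,-100,0,0,0,0],[-100,0,-100,0,0,0,0],[-100,0,-100,0,0,0,0]]]'
python3 - <<'E'
from h import *
d=cap('top','t3.png'); P=cloud(d); cap('side','s3.png')
for lo,hi in((.100,.126),(.140,.163)):
    m=(P[...,2]>lo)&(P[...,2]<hi)&(abs(P[...,0]-.553)<.1)&(abs(P[...,1]-.12)<.1)
    T=P[m]
    if len(T): print(cv2.minAreaRect((T[:,:2]*1000).astype(np.float32)),np.percentile(T[:,2],[5,50,95]),len(T))
E
python3 - <<'E'
import cv2,numpy as np
a=cv2.imread('pics/t3.png')[130:290,120:400];b=cv2.imread('pics/s3.png')[180:340,100:380]
cv2.imwrite('pics/c3.png',cv2.resize(np.vstack([a,b]),None,fx=1.85,fy=1.85))
E
```

```text
time: 13.7
position: [0.5448, 0.157, 0.2089]
tool_rot: [-2.085, -2.35, 0.002]
ft_force: [0.7, -0.1, 0.6]
grip_width: 0.711
grip_force: 0.0
t 13.7 pos [0.5448 0.157  0.2089] toolY 6.8 tilt [-0.001 -0.001 -1.   ] F [ 0.7 -0.1  0.6] w 61.8 j7 -0.16
shift [-74.8  -2.   58.9] turn z 0.3
time: 14.1
position: [0.5598, 0.0517, 0.3133]
tool_rot: [2.09, 2.336, 0.01]
ft_force: [0.1, -0.9, 1.8]
grip_width: 0.433
grip_force: 0.0
((551.6600341796875, 78.44471740722656), (88.32569122314453, 44.632728576660156), 7.052099227905273) [0.10481216 0.11392953 0.11657153] 703
```

View pics/c3.png

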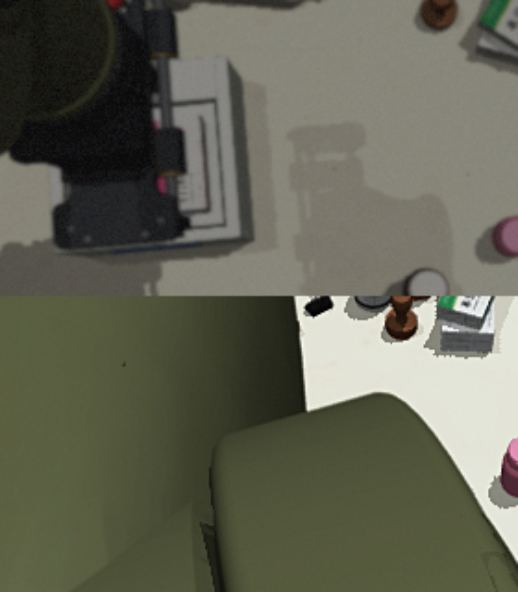

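The arm still hides the lift. I'll swing to the right and look again.

```bash
python3 -m jog '[[[-250,0,50,0,0,0,0],[-250,0,50,0,0,0,0],[-250,0,50,0,0,0,0],[-250,0,50,0,0,0,0],[-250,0,50,0,0,0,0],[-250,0,50,0,0,0,0],[-250,0,50,0,0,0,0],[-250,0,50,0,0,0,0]]]'
python3 - <<'E'
from h import *
d=cap('top','t4.png'); P=cloud(d); cap('side','s4.png')
for lo,hi in((.108,.125),(.140,.163)):
    m=(P[...,2]>lo)&(P[...,2]<hi)&(abs(P[...,0]-.553)<.1)&(abs(P[...,1]-.12)<.1)
    T=P[m]
    if len(T): print(cv2.minAreaRect((T[:,:2]*1000).astype(np.float32)),np.percentile(T[:,2],[5,50,95]),len(T))
a=cv2.imread('pics/t4.png')[130:290,120:400];b=cv2.imread('pics/s4.png')[180:340,100:380]
cv2.imwrite('pics/c4.png',cv2.resize(np.vstack([a,b]),None,fx=1.85,fy=1.85))
E
```

```text
time: 15.0
position: [0.5873, -0.1873, 0.2567]
tool_rot: [-2.079, -2.352, -0.001]
ft_force: [0.5, -0.2, -0.3]
grip_width: 0.006
grip_force: 0.0
((549.1771240234375, 108.55038452148438), (88.2276840209961, 105.0103759765625), 6.193570613861084) [0.11133003 0.11415226 0.11692417] 1568
((542.9292602539062, 155.91146850585938), (34.46100997924805, 34.669288635253906), 30.617597579956055) [0.1446802  0.15383067 0.15639366] 387
```

View pics/c4.png

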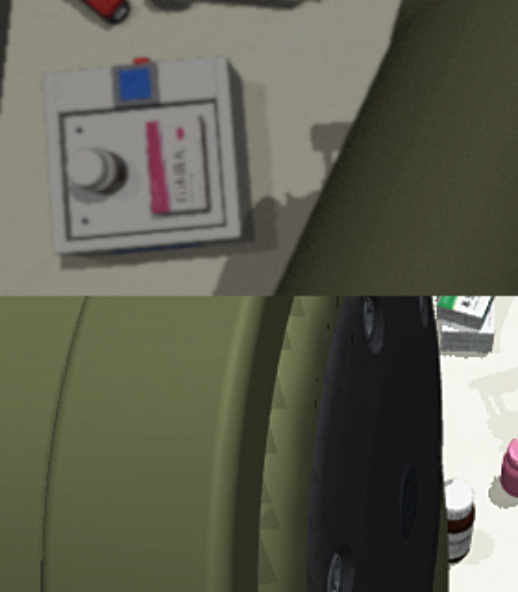

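The picture shows both items clear of the rim. In the crop, the carton is at (180,165) on the platform, the bottle at (97,170), and the red tab sticks out at the top at (141,61). Next I'll press on the carton.

```bash
python3 go.py 0.5516 0.0824 0.18 6.5
```

```text
t 15.1 pos [ 0.5876 -0.1872  0.2575] toolY 7.1 tilt [-0.     0.002 -1.   ] F [ 0.1 -0.1 -0.5] w 0.4 j7 0.51
shift [271.9  -2.4  77.9] turn z 0.6
```

```bash
python3 -m jog '[[[45,0,10,0,0,0,0],[90,0,25,0,0,0,0],[135,0,40,0,0,0,0],[180,0,55,0,0,0,0],[225,0,70,0,0,0,0],[271,-2,77,0,0,0,0],[271,-2,77,0,0,0,0],[271,-2,77,0,0,0,0],[271,-2,77,0,0,0,0]]]'; python3 go.py 0.5516 0.0824 0.125 6.5
```

```text
time: 16.0
position: [0.5528, 0.0781, 0.1815]
tool_rot: [2.084, 2.35, 0.001]
ft_force: [0.2, 0.1, 0.3]
grip_width: 0.007
grip_force: 0.0
t 16.0 pos [0.5528 0.0781 0.1815] toolY 6.9 tilt [ 0.001 -0.    -1.   ] F [0.2 0.1 0.3] w 0.6 j7 -0.01
shift [ 4.4 -0.8 56.5] turn z 0.4
```

```bash
python3 -m jog '[[[4,-1,20,0,0,0,0],[4,-1,40,0,0,0,0],[4,-1,50,0,0,0,0],[4,-1,56,0,0,0,0],[4,-1,60,0,0,0,0],[4,-1,62,0,0,0,0],[4,-1,64,0,0,0,0],[4,-1,64,0,0,0,0]]]'; python3 go.py 0.5516 0.0824 0.114 6.5
python3 -m jog '[[[0,0,2,0,0,0,0],[0,0,4,0,0,0,0],[0,0,6,0,0,0,0],[0,0,8,0,0,0,0],[0,0,10,0,0,0,0],[0,0,10,0,0,0,0],[0,0,10,0,0,0,0]]]'
```

```text
time: 16.8
position: [0.5513, 0.0824, 0.1171]
tool_rot: [2.084, 2.35, 0.001]
ft_force: [-1.0, 0.1, -0.5]
grip_width: 0.008
grip_force: 0.0
t 16.8 pos [0.5513 0.0824 0.1171] toolY 6.9 tilt [ 0.  0. -1.] F [-1.   0.1 -0.5] w 0.7 j7 0.01
shift [-0.   0.3  3.1] turn z 0.4
time: 17.5
position: [0.5515, 0.0825, 0.107]
tool_rot: [2.084, 2.35, 0.001]
ft_force: [0.7, 0.3, 0.8]
grip_width: 0.007
grip_force: 0.7
```

```bash
cat > chk.py <<'E'
from h import *   # fails (stops the chain) once the push exceeds 8.5 N
s=ctrl.get_state(); print(round(s['time'],2),'z',round(s['position'][2],4),'F',np.round(s['ft_force'],1)); raise SystemExit(int(s['ft_force'][2]>8.5))
E
python3 -m jog '[[[0,0,2,0,0,0,0],[0,0,4,0,0,0,0],[0,0,6,0,0,0,0],[0,0,8,0,0,0,0],[0,0,10,0,0,0,0],[0,0,10,0,0,0,0],[0,0,10,0,0,0,0]]]' >/dev/null
python3 chk.py && 
python3 -m jog '[[[0,0,1,0,0,0,0],[0,0,1,0,0,0,0]]]' >/dev/null && python3 chk.py && 
python3 -m jog '[[[0,0,1,0,0,0,0],[0,0,1,0,0,0,0]]]' >/dev/null && python3 chk.py && 
python3 -m jog '[[[0,0,1,0,0,0,0],[0,0,1,0,0,0,0]]]' >/dev/null && python3 chk.py && 
python3 -m jog '[[[0,0,1,0,0,0,0],[0,0,1,0,0,0,0]]]' >/dev/null && python3 chk.py && 
python3 -m jog '[[[0,0,1,0,0,0,0],[0,0,1,0,0,0,0]]]' >/dev/null && python3 chk.py && 
python3 -m jog '[[[0,0,1,0,0,0,0],[0,0,1,0,0,0,0]]]' >/dev/null && python3 chk.py
```

```text
18.2 z 0.0969 F [2.9 0.2 3.3]
18.4 z 0.0959 F [1.3 0.1 2.7]
18.6 z 0.0949 F [2.2 0.8 3.5]
18.8 z 0.094 F [1.1 1.  4. ]
19.0 z 0.0936 F [ 0.3 -0.3  7.9]
19.2 z 0.0931 F [-0.7 -0.5 10.8]
```

```bash
python3 -m jog '[[[0,0,0.5,0,0,0,0],[0,0,1,0,0,0,0],[0,0,1,0,0,0,0],[0,0,1,0,0,0,0]]]' ; python3 chk.py
```

```text
time: 19.6
position: [0.5514, 0.0824, 0.0927]
tool_rot: [-2.084, -2.35, -0.001]
ft_force: [-2.4, -0.2, 14.5]
grip_width: 0.007
grip_force: 7.3
19.6 z 0.0927 F [-2.4 -0.2 14.5]
```

```bash
for i in 1; do python3 -m jog '[[[0,0,0,0,0,0,0],[0,0,0,0,0,0,0],[0,0,0,0,0,0,0],[0,0,0,0,0,0,0],[0,0,0,0,0,0,0],[0,0,0,0,0,0,0],[0,0,0,0,0,0,0],[0,0,0,0,0,0,0],[0,0,0,0,0,0,0],[0,0,0,0,0,0,0]]]' >/dev/null; done; python3 chk.py; python3 -m jog '[[[0,0,0,0,0,0,0],[0,0,0,0,0,0,0],[0,0,0,0,0,0,0],[0,0,0,0,0,0,0],[0,0,0,0,0,0,0],[0,0,0,0,0,0,0],[0,0,0,0,0,0,0],[0,0,0,0,0,0,0],[0,0,0,0,0,0,0],[0,0,0,0,0,0,0]]]' >/dev/null; python3 chk.py;  python3 -m jog '[[[0,0,0,0,0,0,0],[0,0,0,0,0,0,0],[0,0,0,0,0,0,0],[0,0,0,0,0,0,0],[0,0,0,0,0,0,0]]]' >/dev/null; python3 chk.py
python3 -m jog '[[[0,0,-1,0,0,0,0],[0,0,-2,0,0,0,0],[0,0,-3,0,0,0,0],[0,0,-4,0,0,0,0],[0,0,-5,0,0,0,0],[0,0,-6,0,0,0,0],[0,0,-7,0,0,0,0],[0,0,-8,0,0,0,0],[0,0,-8,0,0,0,0]]]'
```

```text
20.6 z 0.0927 F [-2.4 -1.1 14.2]
21.6 z 0.0927 F [-2.4 -0.7 14.7]
22.1 z 0.0927 F [-2.5 -0.7 14.2]
time: 23.0
position: [0.5504, 0.0821, 0.0983]
tool_rot: [-2.084, -2.349, 0.002]
ft_force: [0.8, -0.6, -0.3]
grip_width: 0.008
grip_force: 0.0
```

The push has fallen to zero at z 0.098, so the catch has engaged. I'll back off and check.

```bash
python3 -m jog '[[[0,0,-10,0,0,0,0],[0,0,-40,0,0,0,0],[0,0,-80,0,0,0,0],[-40,0,-110,0,0,0,0],[-80,0,-120,0,0,0,0],[-120,0,-120,0,0,0,0],[-170,0,-120,0,0,0,0],[-220,0,-120,0,0,0,0],[-270,0,-120,0,0,0,0],[-270,0,-120,0,0,0,0]]]'
python3 -m jog '[[[0,0,0,0,0,0,0],[0,0,0,0,0,0,0],[0,0,0,0,0,0,0],[0,0,0,0,0,0,0]]]'>/dev/null
python3 - <<'E'
from h import *
d=cap('top','t5.png'); P=cloud(d)
for lo,hi in((.080,.091),(.108,.163)):
    m=(P[...,2]>lo)&(P[...,2]<hi)&(abs(P[...,0]-.553)<.06)&(abs(P[...,1]-.12)<.07)
    T=P[m]
    if len(T): print(cv2.minAreaRect((T[:,:2]*1000).astype(np.float32)),np.percentile(T[:,2],[5,50,95]),len(T))
cv2.imwrite('pics/c5.png',cv2.resize(cv2.imread('pics/t5.png')[130:290,120:400],None,fx=2.5,fy=2.5))
E
```

```text
time: 24.0
position: [0.5814, -0.1959, 0.2199]
tool_rot: [2.096, 2.334, -0.007]
ft_force: [-0.4, -0.4, 0.3]
grip_width: 0.005
grip_force: 0.0
((560.882568359375, 117.77391052246094), (160.64720153808594, 98.27852630615234), 74.05858612060547) [0.08069235 0.08579859 0.09024009] 167
((542.4857177734375, 154.28265380859375), (38.64148712158203, 39.46999740600586), 34.065975189208984) [0.11173487 0.13441889 0.13750454] 499
```

View pics/c5.png

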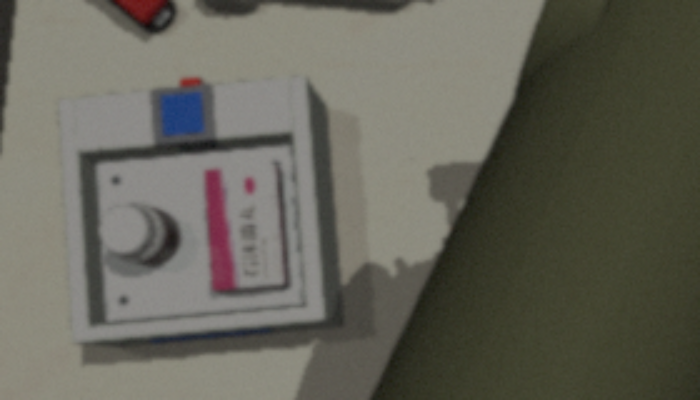

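The platform is latched at about z 0.070. The carton lies flat at (245,230) and the bottle stands upright at (135,230), so I'm handing the job in.

```bash
python3 -c "
from bench import ctrl
print(ctrl.close_job())"
```

```text
the job is handed in; nothing more can be done
None
```

I handed the job in at about 24.5 s: the lift is latched down at about z 70 mm with the magenta carton flat and the white bottle upright on it. The robot is clear, and the hand-in gave no verdict back.

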